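# Park the loaded tool tote in the corner of the bench fence

## Task

Clear the bench by pushing the loaded tool tote over the bench top into the corner of the low wooden fence: its long side flush against the long batten and its end up against the short end stop. It is heavy and its rubber feet grip, so push the outside of its tray low, near the base, to make it slide and not tip; do not grip, lift or tilt it, do not touch its carrying handle or reach into the tray. Leave the tape measure, mallet, pencil block and glue bottle undisturbed.

Things in the scene. Friction and masses are not known exactly. Their poses are not given: they have to be found in the camera images.
- tote: Loaded open plywood tote, 1.1-1.8 kg. Tray 100 mm (its x) by 230 mm (its y), plain upright outer faces 6 to 56 mm above the bench; load below the rim. On its centre line (x 0) a fixed board 14 mm thick, 130 mm long, 190 mm high. Pushed within 30 mm of the bench it slides (8-20 N), on the board it tips. Origin: footprint centre at bench height; x away from the robot at the start, z up.
- tote_handle: The tote's fixed carrying handle, not to be touched: a wooden rod 25 mm thick, 160 mm long, on top of the centre board along the tote's y, its axis 200 mm above the bench. Same origin and axes as the tote.
- fence: Wooden L fixed to the bench, battens 40 mm high, 30 mm thick. Origin: inner corner at bench height. Long batten's inner face runs 530 mm along its -y, faces -x (to the robot); end stop's runs 130 mm along -x, faces -y. Parked, the tote's axes are parallel to it, its origin at x -50, y -115 mm in this frame. At the start it is 45-80 mm short of the batten, 80-150 mm of the stop, within 0.2 rad.
- tape: Bystander: tape measure, a grey case 70 x 35 x 66 mm high standing on the far (+y) side of the end stop. Origin: centre of the underside.
- mallet: Bystander: wooden mallet lying on the bench on the robot's right, 320 mm long, head 70 x 120 x 70 mm at +x, 140 mm from the origin; handle towards -x. Origin on the bench at mid handle.
- pencil_block: Bystander: wooden block 60 x 120 x 50 mm with pencils standing in it to 150 mm, on the robot's left. Origin: centre of the underside.
- glue: Bystander: white glue bottle, 60 mm diameter, 150 mm high, beyond the end stop. Origin: centre of the underside.

How it is judged:
By the outcome, as a careful person would: the job done as asked, in the order asked, and still so for the second after the job is handed in, with the robot touching nothing.
It also fails if it takes over 56 s, if anything falls off the work surface, if the arm or the gripper's body presses on something with over 40 N, if the wrist force passes 120 N, or if a joint passes its speed limit or range.

## Robot

A 6-joint arm with a two-finger parallel gripper is mounted at the origin on the work surface. World frame = base frame: x ahead of the robot, y to its left, z up, the work surface at z = 0. Lengths are in m, angles in rad, forces in N, time in s.
With the tool pointing down it reaches from about 0.35 to 0.975 m from the base axis. Payload 4.9 kg.
Tool frame: the origin (TCP) lies at the very end of the fingers, on their centre line; the grasp point (between the pads) lies 19 mm behind it; z points along the fingers, y is the line along which they close (so a half turn about z gives the same grasp; the last joint's range is limited). The gripper opens to 85 mm and grips with 20 to 120 N. Pads are 22 mm wide; open, the fingers measure 114 mm over their backs; the gripper's body (76 mm by 85 mm) begins 54 mm behind the grasp point. The pads swing forward as they close: fully open they stand 13 mm farther back than shut.
Start: joints at [1.084, 0.053, 1.613, -0, 1.476, -0.119], TCP at [0.225, 0.583, 0.231] pointing down, gripper open.
Joint ranges: [-3.01, 3.01], [-1.01, 2.22], [0.06, 2.58], [-1.02, 4.17], [0.09, 2.62], [-3.14, 3.14]. Speed limits (rad/s): [2.57, 2.57, 3.14, 3.14, 3.14, 3.14].

## Interface

Orientations are given as a rotation vector (axis times angle).
In Python, from station import * gives the robot as it stands.
- The arm moves only by the shell command python3 -m crank 'ROWS' [OPENING] [FORCE]. ROWS is JSON, a list of rows, each an object with "offset": the shift along the tool's x, y, z in m, a list of three; "twist": the turn, a rotation vector about the tool's x, y, z in degrees, a list of three. In form: [{"offset": [x, y, z], "twist": [rx, ry, rz]}, ...]. A call has 1 to 20 rows; each row is the pose to reach, as a shift and turn from the pose commanded when the call began, along the tool's axes at that moment; what a row does not reach only later rows make up. A row lasts 1/8 s, in which the tool goes at most 62.5 mm and 10.7 degrees, less where a joint would pass 70% of its speed; a pose out of reach is approached as far as the arm can. A call with a gripper value outside its range is refused whole. OPENING is the opening, from 0 (shut) to 1 (fully open), set as the call begins (- or left out, the last holds). The fingers move at their own pace and stop on an object; FORCE is the grip in N (left out, the last holds). Time passes only in rows, so rows that repeat a pose let the fingers close. It gives the time, the measured TCP pose, the force, the opening and the grip force at its end, in the units of the state.
- get_obs(): the state, without advancing time (a new reading comes with each control period).
- get_image(name): name is "scene" or "top" or "wrist"; returns the picture (400x640x3 uint8, red, green, blue); there is no depth.
- get_calibration(name): a dict with "intrinsics" (3x3 intrinsics, pixels), "world_from_camera" (4x4, takes a point from camera to world coordinates); the wrist camera has in their place "tool_from_camera" (4x4, takes a point from camera to tool coordinates, whose origin is the TCP and whose axes are the flange's). Camera axes: x right, y up, looking along -z (the intrinsics and any distortion apply to the point x, -y, -z); pixel columns grow to the right and rows downward; lengths in m; the calibration is good to about 2 mm. A picture is of the moment at which its call begins: read the wrist's pose just before it. get_calibration takes no time and is no camera call.
- finish_job(): hands the job in; it is judged then, once.
Trained networks look in the newest picture that a camera, given by its name, has taken for a name from the list of things; names that differ only in an ending like _2 or _b are one class to them, and where a whole thing is asked for, a point or a joint stands for the part that bears it (a point fixed in the world has none). Each returns a list of dicts, best first, with "confidence" (0 to 1); they miss things now and then, are a little off and sometimes report something else, mostly with a low value. They report only what shows in the picture. A call takes as long as a camera call.
- cut_out(query, camera): "region" (400x640 bool, what is visible of it) and "rect" ([centre column, centre row, width, height] in pixels, round what is visible of it).
The state is a dict: "t": time; "q": joint angles; "dq": joint speeds; "effort": joint torques, N m; "tool_pos": TCP position; "tool_rot": TCP orientation; "contact_force": force on the tool from outside, world axes, zero at the start; "wrist_torque": the same for the moment, N m; "opening": finger opening in m; "grip_force": force on a finger pad.
Only numpy, scipy, OpenCV 4.12 (cv2) and the standard library are available. Lean on these libraries where they do the work, as an engineer would, in place of code of your own. Each camera call takes 0.05 s, during which the arm holds its last target. There are 200 camera calls.

## Working session

There is one attempt and no reset: what is moved stays moved. The work goes in short steps, Python scripts to look and compute and a shell command to move; the robot and the scene stay as the last step left them, time stands still between calls to the robot, and variables do not carry over. Pictures are saved under pics/ and viewed, at most 10 in all, crops included, and the job is handed in when it is done.

```bash
mkdir -p pics
cat > h.py <<'E'
from station import *
import numpy as np, cv2
from scipy.spatial.transform import Rotation as R
def ray(cal,px):
    K=np.array(cal["intrinsics"]);T=np.array(cal["world_from_camera"])
    d=np.linalg.inv(K)@[px[0],px[1],1]; d=T[:3,:3]@[d[0],-d[1],-d[2]]
    return T[:3,3],d
def at(cal,px,z):
    o,d=ray(cal,px); return o+d*(z-o[2])/d[2]
def proj(cal,p):
    K=np.array(cal["intrinsics"]);T=np.linalg.inv(np.array(cal["world_from_camera"]))
    c=T[:3,:3]@p+T[:3,3]; u=K@[c[0],-c[1],-c[2]]; return u[:2]/u[2]
E
python3 - <<'E'
from h import *
o=get_obs();print(o)
for n in("top","scene"):
    im=get_image(n);cv2.imwrite(f"pics/{n}0.png",im[...,::-1]);c=get_calibration(n);print(n,c)
    for q in("tote","fence","tote_handle","tape","mallet","pencil_block","glue"):
        for d in cut_out(q,n)[:2]: 
            print(q,round(d["confidence"],2),np.round(d["rect"]))
E
```

```text
{'t': 0.0, 'q': array([ 1.08402404e+00,  5.33521076e-02,  1.61428133e+00,  3.12737245e-05,
        1.47599634e+00, -1.19025568e-01]), 'dq': array([-0.00025904, -0.00032495,  0.0009625 ,  0.00103451, -0.00012797,
        0.00062416]), 'effort': array([ 2.38701623e-04, -3.93666637e+01, -3.70184469e+01,  5.51233597e-05,
        6.80884783e-03, -2.90797334e-05]), 'tool_pos': array([0.22441245, 0.58266204, 0.23007353]), 'tool_rot': array([-5.74293485e-01, -3.08800549e+00,  3.03903266e-03]), 'contact_force': array([ 0.63240685, -0.05760508,  0.37404465]), 'wrist_torque': array([-0.05312979, -0.03099766,  0.07411872]), 'grip_force': 0.0, 'opening': 0.08578670586027187}
top {'intrinsics': array([[493.59207658,   0.        , 323.84102251],
       [  0.        , 493.59207658, 201.93822505],
       [  0.        ,   0.        ,   1.        ]]), 'world_from_camera': array([[ 1.07710466e-01,  9.71344215e-01, -2.11869941e-01,
         1.87869640e-01],
       [-9.94181912e-01,  1.05425609e-01, -2.20854432e-02,
        -8.67668301e-02],
       [ 8.83950105e-04,  2.13016097e-01,  9.77048290e-01,
     
[... 430 characters left out ...]
.        , 324.21996663],
       [  0.        , 405.45895299, 197.78188263],
       [  0.        ,   0.        ,   1.        ]]), 'world_from_camera': array([[ 0.79360997, -0.50750116,  0.33559766,  0.92760014],
       [ 0.60829217,  0.67342456, -0.42009524, -0.54572329],
       [-0.01280089,  0.5375332 ,  0.84314542,  1.04842705],
       [ 0.        ,  0.        ,  0.        ,  1.        ]])}
tote 0.61 [348. 197.  76.  94.]
fence 0.85 [383. 227. 104. 171.]
tote_handle 0.86 [352. 175.  42.  39.]
tape 0.8 [394. 125.  24.  24.]
tape 0.56 [350. 173.  42.  45.]
mallet 0.72 [209. 338. 123.  93.]
pencil_block 0.83 [363.  86.  36.  45.]
glue 0.6 [420. 131.  23.  44.]
glue 0.21 [351. 176.  38.  44.]
```

Run:
```python
from h import *
a=cv2.imread("pics/top0.png")[130:290,160:500]  
cv2.imwrite("pics/a.png",cv2.resize(a[0:90,40:250],None,fx=3.8,fy=3.8,interpolation=cv2.INTER_CUBIC))
b=cv2.imread("pics/scene0.png")[100:330,250:470]
cv2.imwrite("pics/b.png",cv2.resize(b,None,fx=2.6,fy=2.6,interpolation=cv2.INTER_CUBIC))
```

```text
(no output)
```

View pics/a.png

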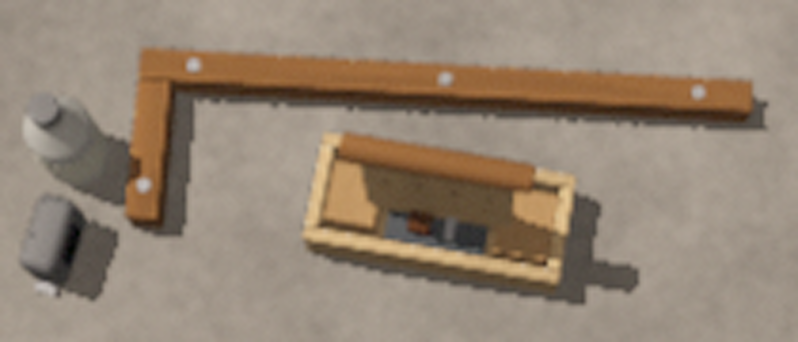

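View pics/b.png

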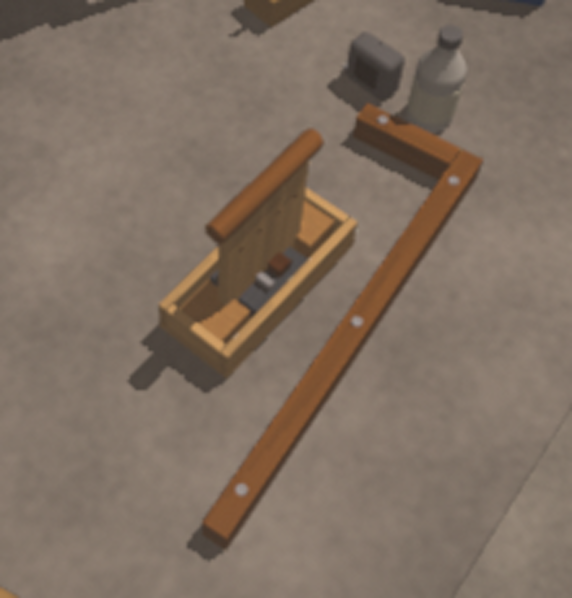

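```bash
cat > fit.py <<'E'
from h import *
from scipy.optimize import least_squares
def fit(pts,world,z,cal):
    W=np.array([at(cal,p,z)[:2] for p in pts]); M=np.array(world)
    def f(v):
        c,s=np.cos(v[2]),np.sin(v[2]); return (M@np.array([[c,s],[-s,c]])+v[:2]-W).ravel()
    r=least_squares(f,[W[0][0],W[0][1],0]); return r.x,np.round(f(r.x)*1000,1)
E
python3 - <<'E'
from fit import *
c=get_calibration("top");P=lambda l:[(x/3.8+200-.4,y/3.8+130-.4) for x,y in l]
F,e=fit(P([(140,48),(752,82),(127,215),(158,221),(170,84)]),[(.03,.03),(.03,-.53),(-.13,.03),(-.13,0),(0,0)],.04,c);print("fence",F,e)
T,e=fit(P([(305,240),(558,270),(575,178),(325,133)]),[(-.05,.115),(-.05,-.115),(.05,-.115),(.05,.115)],.056,c);print("tote",T,e)
c2=get_calibration("scene");P=lambda l:[(x/2.6+250-.4,y/2.6+100-.4) for x,y in l]
F2,e=fit(P([(480,160),(220,540),(203,523),(450,168)]),[(.03,.03),(.03,-.53),(0,-.53),(0,0)],.04,c2);print("fence",F2,e)
T2,e=fit(P([(160,308),(222,355),(356,222),(307,190)]),[(-.05,-.115),(.05,-.115),(.05,.115),(-.05,.115)],.056,c2);print("tote",T2,e)
for F,T in((F,T),(F2,T2)):
    a=R.from_euler("z",-F[2]).as_matrix()[:2,:2];print("tote in fence",a@(T[:2]-F[:2]),T[2]-F[2])
o=get_obs();print(R.from_rotvec(o["tool_rot"]).as_matrix())
E
```

```text
fence [0.69129266 0.24253042 0.05201437] [-0.5 -1.   0.6 -1.1 -3.2  2.   0.9  0.5  2.2 -0.3]
tote [ 0.59864196 -0.01545439 -0.04797322] [ 0.4  1.5 -7.7 -2.8  6.9 -0.8  0.5  2.1]
fence [0.69197349 0.24083355 0.05022202] [ 2.8  1.7  3.5  0.5 -3.2 -4.5 -3.1  2.3]
tote [ 0.60280978 -0.01632539 -0.11959367] [ -4.9   2.6   6.9  -4.1  13.8  -3.3 -15.8   4.8]
tote in fence [-0.10593826 -0.25281891] -0.09998759091838441
tote in fence [-0.1019609 -0.2523586] -0.16981568787504672
[[-9.33126405e-01  3.59548483e-01 -2.51074892e-05]
 [ 3.59548483e-01  9.33126405e-01 -2.06978966e-05]
 [ 1.59865638e-05 -2.83411135e-05 -9.99999999e-01]]
```

```bash
cat > go.py <<'E'
from h import *
FX=np.array([.6915,.242]);FA=.051
def fw(x,y): c,s=np.cos(FA),np.sin(FA); return [FX[0]+c*x-s*y,FX[1]+s*x+c*y]
def tool(fwd_ang,tilt):   # forward = -tool x ; body leans back by tilt
    f=np.array([np.cos(fwd_ang),np.sin(fwd_ang),0]);z=np.array([0,0,-1.]);x=-f
    B=np.c_[x,np.cross(z,x),z]; 
    return B@R.from_euler("y",-np.radians(tilt)).as_matrix()
def rel(p,B,o=None):
    o=o or get_obs();A=R.from_rotvec(o["tool_rot"]).as_matrix()
    print("offset",np.round(A.T@(np.array(p)-o["tool_pos"]),4),"twist",np.round(np.degrees(R.from_matrix(A.T@B).as_rotvec()),1))
E
python3 - <<'E'
from go import *
c=get_calibration("top")
for n,p in(("mallet",(441,226)),("pencil",(186,255)),("tape",(213,196))):print(n,at(c,p,.03))
B=tool(FA,20);print(np.round(B,3))
rel([.47,-.02,.235],B);rel([*fw(-.2,-.253),.235],B)
E
```

```text
mallet [ 0.50409171 -0.45114654  0.03      ]
pencil [0.31491168 0.38676941 0.03      ]
tape [0.5238025  0.32876286 0.03      ]
[[-0.938 -0.051  0.342]
 [-0.048  0.999  0.017]
 [-0.342  0.    -0.94 ]]
offset [-0.4458 -0.4746 -0.0037] twist [ -4.2 -19.7 -23.7]
offset [-0.4784 -0.463  -0.0037] twist [ -4.2 -19.7 -23.7]
```

```bash
python3 -m crank '[{"offset":[-0.04,-0.045,-0.01],"twist":[0,0,-5]},{"offset":[-0.08,-0.085,-0.02],"twist":[0,-2,-10]},{"offset":[-0.12,-0.128,-0.02],"twist":[0,-4,-14]},{"offset":[-0.16,-0.17,-0.02],"twist":[-1,-6,-18]},{"offset":[-0.2,-0.213,-0.02],"twist":[-2,-9,-20]},{"offset":[-0.24,-0.255,-0.02],"twist":[-3,-12,-22]},{"offset":[-0.28,-0.298,-0.02],"twist":[-4,-15,-23]},{"offset":[-0.32,-0.34,-0.01],"twist":[-4.2,-18,-23.7]},{"offset":[-0.36,-0.383,-0.004],"twist":[-4.2,-19.7,-23.7]},{"offset":[-0.4,-0.425,-0.004],"twist":[-4.2,-19.7,-23.7]},{"offset":[-0.446,-0.475,-0.004],"twist":[-4.2,-19.7,-23.7]},{"offset":[-0.446,-0.475,-0.004],"twist":[-4.2,-19.7,-23.7]},{"offset":[-0.446,-0.475,-0.004],"twist":[-4.2,-19.7,-23.7]}]' 0.4 40
python3 - <<'E'
from go import *
o=get_obs();B=tool(FA,20)
rel([*fw(-.205,-.253),.05],B,o);rel([*fw(-.2,-.253),.011],B,o)
im=get_image("wrist");cv2.imwrite("pics/w1.png",im[...,::-1])
print(o["q"])
E
```

```text
t: 2.42
tool_pos: [0.4699, -0.0206, 0.2352]
tool_rot: [-0.068, 2.792, 0.013]
contact_force: [-1.2, -0.3, -0.6]
opening: 0.034
grip_force: 0.0
offset [ 0.0353 -0.0022  0.1842] twist [ 0.  -0.  -0.1]
offset [ 0.0439 -0.0022  0.2225] twist [ 0.  -0.  -0.1]
[-0.26689512 -0.60504951  2.16787925  0.11294458  1.2485215  -1.90441486]
```

View pics/w1.png

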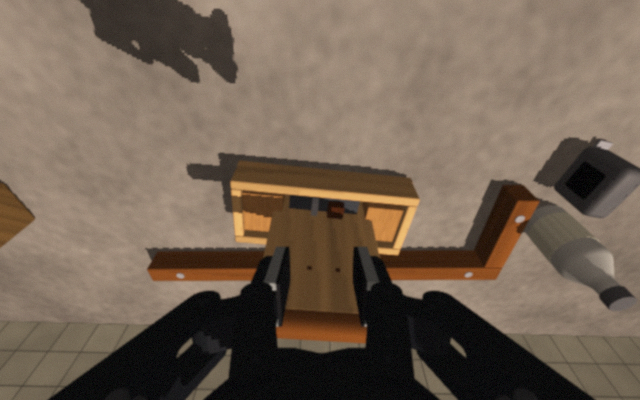

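```bash
python3 -m crank '[{"offset":[0.01,-0.002,0.05],"twist":[0,0,0]},{"offset":[0.02,-0.002,0.105],"twist":[0,0,0]},{"offset":[0.03,-0.002,0.16],"twist":[0,0,0]},{"offset":[0.037,-0.002,0.195],"twist":[0,0,0]},{"offset":[0.044,-0.002,0.222],"twist":[0,0,0]},{"offset":[0.044,-0.002,0.222],"twist":[0,0,0]},{"offset":[0.044,-0.002,0.222],"twist":[0,0,0]}]'
python3 - <<'E'
from go import *
o=get_obs();B=tool(FA,20)
for x in(-.18,-.15,-.13,-.11,-.1):rel([*fw(x,-.253),.011],B,o)
im=get_image("scene");cv2.imwrite("pics/s2.png",cv2.resize(im[100:330,220:470,::-1],None,fx=2.6,fy=2.6,interpolation=cv2.INTER_CUBIC))
E
```

```text
t: 3.35
tool_pos: [0.5055, -0.0196, 0.0131]
tool_rot: [-0.073, 2.79, 0.013]
contact_force: [0.0, -0.0, 0.4]
opening: 0.0345
grip_force: 0.0
offset [-0.0172 -0.0013  0.0085] twist [0.  0.1 0.1]
offset [-0.0453 -0.0013  0.0188] twist [0.  0.1 0.1]
offset [-0.0641 -0.0013  0.0257] twist [0.  0.1 0.1]
offset [-0.0829 -0.0014  0.0326] twist [0.  0.1 0.1]
offset [-0.0923 -0.0014  0.036 ] twist [0.  0.1 0.1]
```

View pics/s2.png

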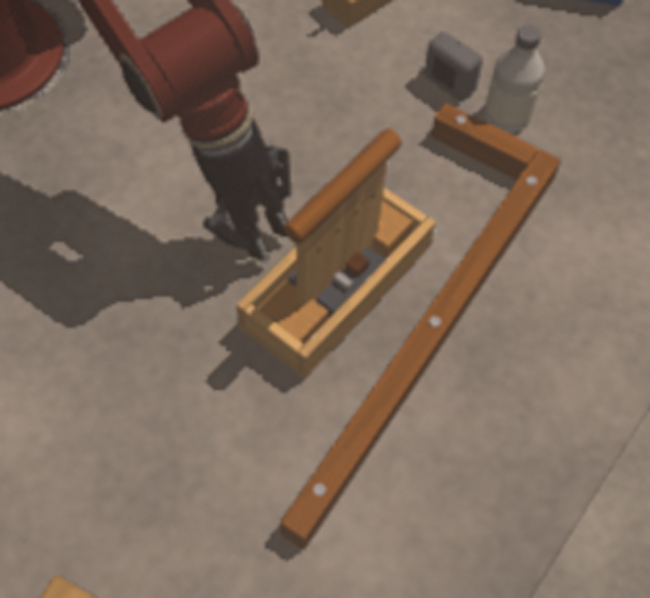

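```bash
python3 -m crank '[{"offset":[-0.009,-0.001,0.0034],"twist":[0,0,0]},{"offset":[-0.017,-0.001,0.0065],"twist":[0,0,0]},{"offset":[-0.024,-0.001,0.009],"twist":[0,0,0]},{"offset":[-0.031,-0.001,0.0115],"twist":[0,0,0]},{"offset":[-0.037,-0.001,0.0137],"twist":[0,0,0]},{"offset":[-0.043,-0.001,0.0158],"twist":[0,0,0]},{"offset":[-0.049,-0.001,0.018],"twist":[0,0,0]},{"offset":[-0.055,-0.001,0.020],"twist":[0,0,0]},{"offset":[-0.06,-0.001,0.022],"twist":[0,0,0]}]'
python3 - <<'E'
from go import *
o=get_obs();B=tool(FA,20)
for x in(-.12,-.11,-.1):rel([*fw(x,-.253),.013],B,o)
E
```

```text
t: 4.53
tool_pos: [0.5647, -0.0184, 0.0089]
tool_rot: [-0.071, 2.803, 0.014]
contact_force: [-19.1, -3.7, 12.1]
opening: 0.0346
grip_force: 9.7
offset [-0.0202  0.0006  0.0027] twist [ 0.1 -0.7 -0. ]
offset [-0.0296  0.0006  0.0061] twist [ 0.1 -0.7 -0. ]
offset [-0.039   0.0006  0.0094] twist [ 0.1 -0.7 -0. ]
```

```bash
python3 -m crank '[{"offset":[-0.0014,0,-0.0038],"twist":[0,0,0]},{"offset":[-0.007,0,-0.0018],"twist":[0,0,0]},{"offset":[-0.012,0,0.0],"twist":[0,0,0]},{"offset":[-0.016,0,0.0015],"twist":[0,0,0]}]'
python3 - <<'E'
from go import *
o=get_obs();B=tool(FA,20)
for x in(-.12,-.11,-.1):rel([*fw(x,-.253),.013],B,o)
im=get_image("top");cv2.imwrite("pics/t3.png",cv2.resize(im[130:220,200:410,::-1],None,fx=3.8,fy=3.8,interpolation=cv2.INTER_CUBIC))
E
```

```text
t: 5.03
tool_pos: [0.5797, -0.0173, 0.0121]
tool_rot: [-0.07, 2.804, 0.015]
contact_force: [-16.2, -2.2, 5.9]
opening: 0.0344
grip_force: 7.5
offset [-0.0049  0.0003  0.0007] twist [ 0.1 -0.7 -0.1]
offset [-0.0143  0.0003  0.004 ] twist [ 0.1 -0.7 -0.1]
offset [-0.0238  0.0003  0.0073] twist [ 0.1 -0.7 -0.1]
```

View pics/t3.png

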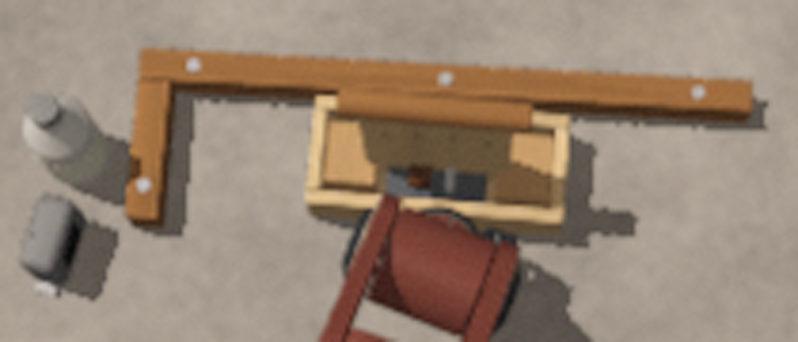

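```bash
python3 -m crank '[{"offset":[-0.005,0,0.0018],"twist":[0,0,0]},{"offset":[-0.009,0,0.0033],"twist":[0,0,0]}]'; python3 -m crank '[{"offset":[-0.003,0,0.001],"twist":[0,0,0]}]';python3 -m crank '[{"offset":[-0.003,0,0.001],"twist":[0,0,0]}]'
```

```text
t: 5.32
tool_pos: [0.5892, -0.0169, 0.012]
tool_rot: [-0.071, 2.804, 0.015]
contact_force: [-16.9, -2.1, 7.0]
opening: 0.0341
grip_force: 8.0
t: 5.45
tool_pos: [0.5923, -0.0167, 0.012]
tool_rot: [-0.072, 2.804, 0.015]
contact_force: [-14.9, -1.6, 6.4]
opening: 0.0343
grip_force: 7.6
t: 5.58
tool_pos: [0.5943, -0.0165, 0.0117]
tool_rot: [-0.073, 2.808, 0.015]
contact_force: [-29.8, -4.7, 18.3]
opening: 0.0341
grip_force: 14.8
```

```bash
python3 -m crank '[{"offset":[-0.003,0,0.001],"twist":[0,0,0]}]'; python3 -m crank '[{"offset":[0.003,0,-0.003],"twist":[0,0,0]},{"offset":[0.03,0,-0.015],"twist":[0,0,0]},{"offset":[0.06,0,-0.03],"twist":[0,0,0]},{"offset":[0.055,0,-0.085],"twist":[0,0,0]},{"offset":[0.04,0,-0.13],"twist":[0,0,0]},{"offset":[0.02,0,-0.18],"twist":[0,0,0]},{"offset":[0,0,-0.23],"twist":[0,0,0]},{"offset":[0,0,-0.24],"twist":[0,0,0]}]'
cat > top.py <<'E'
from fit import *
import sys
im=get_image("top");cv2.imwrite("pics/%s.png"%sys.argv[1],cv2.resize(im[130:220,200:410,::-1],None,fx=3.8,fy=3.8,interpolation=cv2.INTER_CUBIC))
E
python3 top.py t4
python3 - <<'E'
from go import *
o=get_obs();print(o["tool_pos"],o["q"])
for tilt in(0,20):
  for s in(np.pi/2,):
    B=tool(FA+s,tilt);print(tilt);rel([*fw(-.05,-.45),.26],B,o)
E
```

```text
t: 5.7
tool_pos: [0.5946, -0.0165, 0.0115]
tool_rot: [-0.075, 2.816, 0.015]
contact_force: [-53.3, -6.7, 38.8]
opening: 0.0345
grip_force: 26.3
t: 6.7
tool_pos: [0.5238, -0.0214, 0.2477]
tool_rot: [-0.07, 2.783, 0.01]
contact_force: [0.6, -0.4, 0.1]
opening: 0.0341
grip_force: 0.0
[ 0.52278825 -0.02125581  0.24598921] [-0.23529882 -0.453861    2.05341183  0.10380687  1.20150276 -1.8773418 ]
0
offset [-0.1286 -0.1956  0.0331] twist [-16.   15.9 -89. ]
20
offset [-0.1286 -0.1956  0.0331] twist [-31.1   0.2 -84.5]
```

View pics/t4.png

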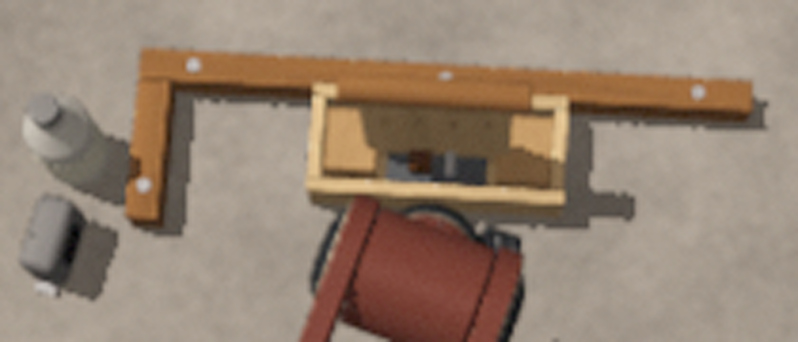

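```bash
cat >> go.py <<'E'
def tool2(a,tilt): # forward = +tool x
    f=np.array([np.cos(a),np.sin(a),0]);z=np.array([0,0,-1.])
    return np.c_[f,np.cross(z,f),z]@R.from_euler("y",np.radians(tilt)).as_matrix()
E
python3 - <<'E'
from go import *
B=tool2(FA+np.pi/2,20);print(np.round(B,2))
for p in([.53,-.2,.28],[*fw(-.052,-.43),.28]):rel(p,B)
E
```

```text
[[-0.05  1.   -0.02]
 [ 0.94  0.05  0.34]
 [ 0.34  0.   -0.94]]
offset [-0.0101 -0.1789 -0.0323] twist [ 0.2 31.6 91.5]
offset [-0.1337 -0.1756  0.0136] twist [ 0.2 31.6 91.5]
```

```bash
python3 -m crank '[{"offset":[-0.002,-0.035,-0.012],"twist":[0,3,9]},{"offset":[-0.004,-0.07,-0.024],"twist":[0,6,18]},{"offset":[-0.006,-0.105,-0.032],"twist":[0,9.5,27.5]},{"offset":[-0.008,-0.14,-0.032],"twist":[0,12.6,36.6]},{"offset":[-0.01,-0.178,-0.032],"twist":[0,15.8,45.7]},{"offset":[-0.035,-0.178,-0.023],"twist":[0,19,55]},{"offset":[-0.06,-0.178,-0.014],"twist":[0,22,64]},{"offset":[-0.085,-0.177,-0.005],"twist":[0,25,73]},{"offset":[-0.11,-0.176,0.005],"twist":[0.1,28.4,82.4]},{"offset":[-0.134,-0.176,0.014],"twist":[0.2,31.6,91.5]},{"offset":[-0.134,-0.176,0.014],"twist":[0.2,31.6,91.5]},{"offset":[-0.134,-0.176,0.014],"twist":[0.2,31.6,91.5]}]'
python3 - <<'E'
from go import *
B=tool2(FA+np.pi/2,20);print(get_obs()["q"])
rel([*fw(-.052,-.42),.013],B)
E
```

```text
t: 8.25
tool_pos: [0.6597, -0.1899, 0.2722]
tool_rot: [-1.971, -2.075, -0.342]
contact_force: [0.2, 0.2, 1.2]
opening: 0.0343
grip_force: 0.0
[-0.50746766  0.27294487  1.32801529  0.29601069  1.73204263 -0.53897938]
offset [-0.0801  0.0037  0.2466] twist [-0.4 -0.1 -0.1]
```

```bash
python3 -m crank '[{"offset":[-0.018,0,0.055],"twist":[0,0,0]},{"offset":[-0.036,0.001,0.11],"twist":[0,0,0]},{"offset":[-0.053,0.002,0.165],"twist":[0,0,0]},{"offset":[-0.07,0.003,0.215],"twist":[0,0,0]},{"offset":[-0.08,0.004,0.246],"twist":[0,0,0]},{"offset":[-0.08,0.004,0.246],"twist":[0,0,0]},{"offset":[-0.08,0.004,0.246],"twist":[0,0,0]}]'
python3 - <<'E'
from go import *
B=tool2(FA+np.pi/2,20)
for y in(-.38,-.3,-.27,-.24):rel([*fw(-.052,y),.014],B)
im=get_image("scene");cv2.imwrite("pics/s5.png",cv2.resize(im[100:330,220:470,::-1],None,fx=2.6,fy=2.6,interpolation=cv2.INTER_CUBIC))
E
```

```text
t: 9.12
tool_pos: [0.6635, -0.1811, 0.0176]
tool_rot: [-1.975, -2.078, -0.345]
contact_force: [0.3, 0.3, 0.3]
opening: 0.0346
grip_force: 0.0
offset [ 0.0374 -0.0024  0.0174] twist [-0.2 -0.  -0. ]
offset [ 0.1126 -0.0024  0.0448] twist [-0.2 -0.  -0. ]
offset [ 0.1408 -0.0024  0.0551] twist [-0.2 -0.  -0. ]
offset [ 0.169  -0.0024  0.0653] twist [-0.2 -0.  -0. ]
```

View pics/s5.png

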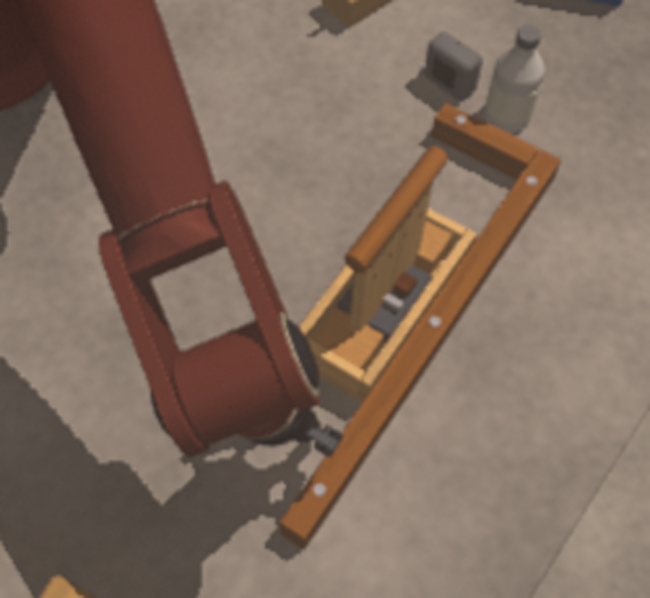

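```bash
python3 -m crank '[{"offset":[0.015,-0.002,0.0075],"twist":[0,0,0]},{"offset":[0.03,-0.002,0.013],"twist":[0,0,0]},{"offset":[0.038,-0.002,0.016],"twist":[0,0,0]},{"offset":[0.045,-0.002,0.0185],"twist":[0,0,0]},{"offset":[0.052,-0.002,0.021],"twist":[0,0,0]},{"offset":[0.059,-0.002,0.0235],"twist":[0,0,0]},{"offset":[0.066,-0.002,0.026],"twist":[0,0,0]},{"offset":[0.073,-0.002,0.0285],"twist":[0,0,0]},{"offset":[0.08,-0.002,0.031],"twist":[0,0,0]},{"offset":[0.087,-0.002,0.0335],"twist":[0,0,0]}]'
python3 - <<'E'
from go import *
B=tool2(FA+np.pi/2,20)
for y in(-.3,-.27,-.24):rel([*fw(-.052,y),.014],B)
E
python3 top.py t6
```

```text
t: 10.42
tool_pos: [0.6564, -0.0914, 0.0137]
tool_rot: [-1.98, -2.079, -0.338]
contact_force: [0.1, -11.0, -1.6]
opening: 0.0345
grip_force: 5.3
offset [ 0.0294 -0.      0.0102] twist [-0.2  0.4 -0.1]
offset [ 0.0577 -0.0001  0.0203] twist [-0.2  0.4 -0.1]
offset [ 0.0859 -0.0001  0.0304] twist [-0.2  0.4 -0.1]
```

View pics/t6.png

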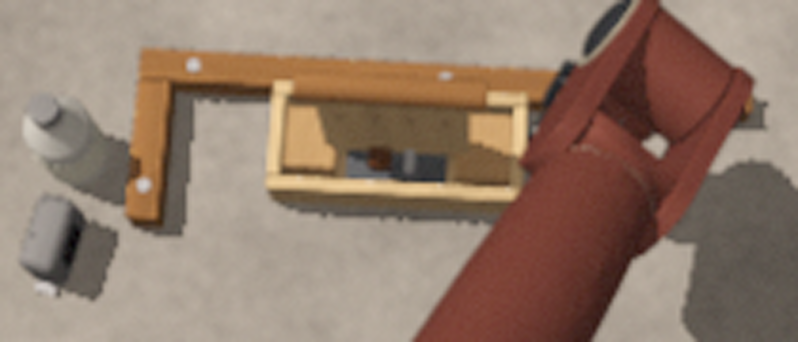

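```bash
python3 -m crank '[{"offset":[0.008,0,0.0029],"twist":[0,0,0]},{"offset":[0.016,0,0.0058],"twist":[0,0,0]},{"offset":[0.024,0,0.0087],"twist":[0,0,0]},{"offset":[0.032,0,0.0116],"twist":[0,0,0]},{"offset":[0.040,0,0.0145],"twist":[0,0,0]},{"offset":[0.048,0,0.0175],"twist":[0,0,0]},{"offset":[0.056,0,0.0204],"twist":[0,0,0]},{"offset":[0.063,0,0.023],"twist":[0,0,0]},{"offset":[0.069,0,0.0251],"twist":[0,0,0]},{"offset":[0.073,0,0.0266],"twist":[0,0,0]}]'
python3 - <<'E'
from go import *
B=tool2(FA+np.pi/2,20)
for y in(-.25,-.24,-.23):rel([*fw(-.052,y),.014],B)
E
python3 top.py t7
```

```text
t: 11.72
tool_pos: [0.6524, -0.0137, 0.0137]
tool_rot: [-1.979, -2.08, -0.338]
contact_force: [-0.9, -11.4, -0.4]
opening: 0.0343
grip_force: 6.0
offset [0.0033 0.0001 0.0008] twist [-0.2  0.3 -0.1]
offset [0.0127 0.0001 0.0042] twist [-0.2  0.3 -0.1]
offset [0.0221 0.0001 0.0075] twist [-0.2  0.3 -0.1]
```

View pics/t7.png

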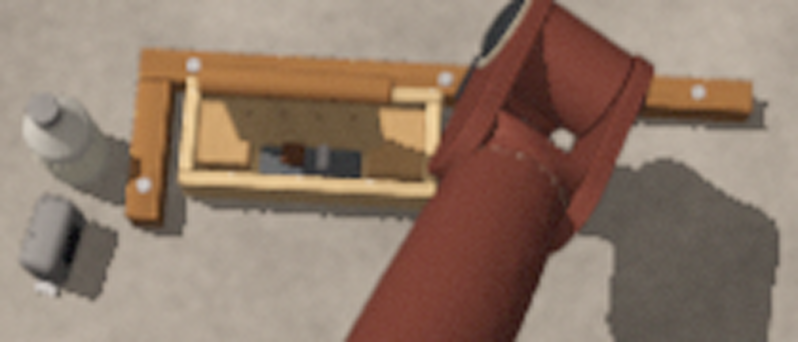

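Nearly there: about 12 px of gap (≈10 mm) left at the stop, and the long side is still flush. Creep in.

```bash
python3 -m crank '[{"offset":[0.003,0,0.0011],"twist":[0,0,0]},{"offset":[0.006,0,0.0022],"twist":[0,0,0]}]'; for i in 1 2; do :; done; python3 -m crank '[{"offset":[0.003,0,0.0011],"twist":[0,0,0]}]'; python3 -m crank '[{"offset":[0.002,0,0.0007],"twist":[0,0,0]}]'
```

```text
t: 12.02
tool_pos: [0.652, -0.0076, 0.0136]
tool_rot: [-1.979, -2.08, -0.338]
contact_force: [-1.1, -12.7, -0.2]
opening: 0.0348
grip_force: 6.0
t: 12.15
tool_pos: [0.6519, -0.0045, 0.0137]
tool_rot: [-1.979, -2.08, -0.338]
contact_force: [-1.7, -10.4, -0.2]
opening: 0.0342
grip_force: 6.0
t: 12.28
tool_pos: [0.6518, -0.0022, 0.0137]
tool_rot: [-1.979, -2.08, -0.338]
contact_force: [-1.0, -11.8, -0.3]
opening: 0.0341
grip_force: 5.9
```

```bash
python3 -m crank '[{"offset":[0.002,0,0.0007],"twist":[0,0,0]}]'; python3 -m crank '[{"offset":[0.002,0,0.0007],"twist":[0,0,0]}]'; python3 -m crank '[{"offset":[0.002,0,0.0007],"twist":[0,0,0]}]'
```

```text
t: 12.4
tool_pos: [0.6516, -0.0002, 0.0137]
tool_rot: [-1.979, -2.08, -0.338]
contact_force: [0.0, -11.6, -0.7]
opening: 0.0341
grip_force: 5.9
t: 12.52
tool_pos: [0.6515, 0.002, 0.0137]
tool_rot: [-1.979, -2.079, -0.338]
contact_force: [-1.1, -12.4, -0.5]
opening: 0.034
grip_force: 5.8
t: 12.65
tool_pos: [0.6514, 0.004, 0.0136]
tool_rot: [-1.979, -2.08, -0.337]
contact_force: [-1.8, -15.9, 0.5]
opening: 0.0342
grip_force: 8.4
```

```bash
python3 -m crank '[{"offset":[0.002,0,0.0007],"twist":[0,0,0]}]'; python3 -m crank '[{"offset":[0.002,0,0.0007],"twist":[0,0,0]}]'
```

```text
t: 12.78
tool_pos: [0.6515, 0.0041, 0.0137]
tool_rot: [-1.981, -2.083, -0.334]
contact_force: [-2.7, -21.2, -0.2]
opening: 0.0342
grip_force: 10.8
t: 12.9
tool_pos: [0.6515, 0.0042, 0.0137]
tool_rot: [-1.983, -2.086, -0.33]
contact_force: [-3.7, -28.4, 1.2]
opening: 0.0346
grip_force: 13.8
```

```bash
python3 -m crank '[{"offset":[-0.006,0,-0.0022],"twist":[0,0,0]},{"offset":[-0.03,0,-0.011],"twist":[0,0,0]},{"offset":[-0.07,0,-0.025],"twist":[0,0,0]},{"offset":[-0.065,0,-0.08],"twist":[0,0,0]},{"offset":[-0.05,0,-0.13],"twist":[0,0,0]},{"offset":[-0.04,0,-0.18],"twist":[0,0,0]},{"offset":[-0.05,0,-0.23],"twist":[0,0,0]},{"offset":[-0.08,-0.03,-0.25],"twist":[0,0,0]},{"offset":[-0.12,-0.06,-0.26],"twist":[0,0,0]},{"offset":[-0.13,-0.07,-0.26],"twist":[0,0,0]},{"offset":[-0.13,-0.07,-0.26],"twist":[0,0,0]}]'; sed -i 's/fx=3.8,fy=3.8/fx=6,fy=6/;s/130:220,200:410/133:193,220:350/' top.py; python3 top.py t8
```

```text
t: 14.28
tool_pos: [0.5923, -0.203, 0.2135]
tool_rot: [-1.975, -2.072, -0.344]
contact_force: [0.6, 0.1, -0.6]
opening: 0.0338
grip_force: 0.0
```

View pics/t8.png

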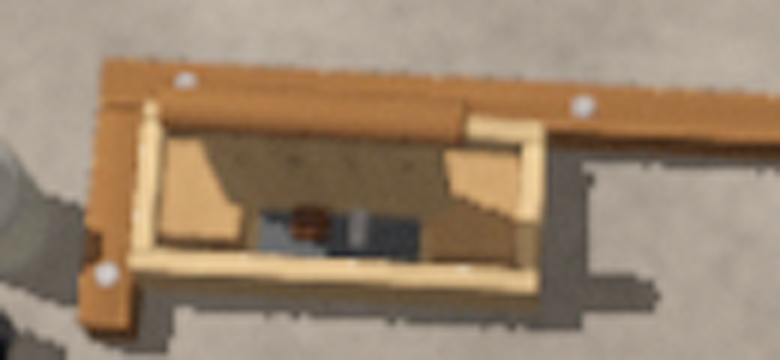

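```bash
python3 -c "
from station import *
print(finish_job())"
```

```text
the job is handed in; nothing more can be done
None
```

The tote is parked in the fence corner: the last top picture shows its long side flush against the batten and its end against the stop. It was pushed low all the way, the arm is clear, and the job was handed in at about 14 s.

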